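# Set the finished carvings on their own stands

### The job

Set each of the four small carvings upright on the display stand whose green felt pad has the shape of its foot, centred on the pad and lined up with it (any facing that lines up is right). Set them down gently, without dropping or tipping any over, and leave the wax tin and the whetstone where they are.

Things in the scene. Friction and masses are not known exactly. Their poses are not given: they have to be found in the camera images.
- gourd_center (a point): Small honey-coloured carving of a double gourd with a red cord round its waist, 79 mm high, 0.09 to 0.16 kg, on a ROUND foot 62 mm across. Loose, stands upright on a 10 mm thick flat foot. The point is on its upright axis, 40 mm above the underside. Turned shape: the lower bulb 56 mm across from 25 to 35 mm above the underside (the best grip, from any side), 48 mm across at 44 mm, waist 24 mm at 50 mm, upper bulb 36 mm at 60 mm.
- pagoda_center (a point): Small cream-coloured carving of a three-storey pagoda, 90 mm high, 0.10 to 0.18 kg, on a SQUARE foot 56 x 56 mm, sides along its x and y. Loose, stands upright on a 10 mm thick flat foot. The point is on its upright axis, 45 mm above the underside. Its two lower roofs are squares of 44 mm, 26 to 32 and 50 to 56 mm above the underside, sides along x and y; the top roof is 34 mm, 74 to 80 mm up. Grip it flat across the 44 mm roofs.
- carp_center (a point): Small red-brown carving of a carp over waves, 84 mm high, 0.11 to 0.20 kg, on an OBLONG foot 84 mm (x) x 44 mm (y). Loose, stands upright on a 10 mm thick flat foot. The point is on its upright axis, 44.5 mm above the underside. The fish lies along x; its body is 36 mm thick in y at the middle, its fattest line 50 mm above the underside, tail at +x. Grip it across y.
- elder_center (a point): Small pale carving of a bearded old man, 90 mm high, 0.10 to 0.19 kg, on a FLOWER-shaped foot: four round lobes along +-x and +-y, 68 mm from tip to tip. Loose, stands upright on a 10 mm thick flat foot. The point is on its upright axis, 45 mm above the underside. He faces +x; his robe is a round upright column 42 mm across from 22 to 54 mm above the underside, with the beard standing out to +x only. Grip the robe across y.
- stand_round: Round display stand, 92 mm across, with a ROUND felt pad 68 mm across. Made of dark wood, fixed to the bench, 32 mm high; its flat top carries a thin green felt pad (flush, no rim). Origin: centre of its underside, z up; the top is 32 mm above the origin, the pad is centred over it. 
- stand_square: Square display stand, 86 x 86 mm, with a SQUARE felt pad 62 x 62 mm, sides along its x and y. Made of dark wood, fixed to the bench, 32 mm high; its flat top carries a thin green felt pad (flush, no rim). Origin: centre of its underside, z up; the top is 32 mm above the origin, the pad is centred over it. Same on all four sides: it has no front.
- stand_oblong: Oblong display stand, 114 mm (x) x 74 mm (y), with an OBLONG felt pad 90 mm (x) x 50 mm (y). Made of dark wood, fixed to the bench, 32 mm high; its flat top carries a thin green felt pad (flush, no rim). Origin: centre of its underside, z up; the top is 32 mm above the origin, the pad is centred over it. Either way round is right: it has no front.
- stand_flower: Flower-shaped display stand, about 92 mm across, with a FLOWER-shaped felt pad of four round lobes along its +-x and +-y, 73 mm from tip to tip. Made of dark wood, fixed to the bench, 32 mm high; its flat top carries a thin green felt pad (flush, no rim). Origin: centre of its underside, z up; the top is 32 mm above the origin, the pad is centred over it. Same on all four sides: it has no front.
- wax_tin_center (a point): Bystander, to be left alone: round brass wax tin with a blue lid, 75 mm across, 30 mm high, 0.16 kg, loose, in the middle of the work. The point is its centre, 15 mm above the bench.
- whetstone_center (a point): Bystander, to be left alone: dark brown whetstone on a wooden base, 70 mm (x) x 215 mm (y) x 28 mm, loose, at the far side. The point is its centre, 14 mm above the bench.
Mind the look-alikes: they are no part of the job. What is shaped like the part that bears gourd_center but yellow is not meant.

How it is judged:
At the end, for the whole second after the job is handed in: Each carving is on its stand (gourd round, pagoda square, carp oblong, old man flower), within 10 mm of the pad's centre, upright on the top (4 mm, 0.1 rad), lined up within 0.2 rad (pagoda, old man any quarter turn; carp either way; gourd any), released and at rest (horizontal distance between gourd_center and stand_round below 0.01 m and z of gourd_center in the frame of stand_round between 0.068 and 0.076 m and angle between each of gourd_center, pagoda_center, carp_center, elder_center's own z axis and vertical below 0.1 rad and linear speed of each of gourd, pagoda, carp, elder below 0.02 m/s and horizontal distance between pagoda_center and stand_square below 0.01 m and z of pagoda_center in the frame of stand_square between 0.073 and 0.081 m and (angle between the x axis of pagoda_center and the x axis of stand_square, either way round below 0.2 rad or angle between the x axis of pagoda_center and the y axis of stand_square, either way round below 0.2 rad) and horizontal distance between carp_center and stand_oblong below 0.01 m and z of carp_center in the frame of stand_oblong between 0.0725 and 0.0805 m and angle between the x axis of carp_center and the x axis of stand_oblong, either way round below 0.2 rad and horizontal distance between elder_center and stand_flower below 0.01 m and z of elder_center in the frame of stand_flower between 0.073 and 0.081 m and (angle between the x axis of elder_center and the x axis of stand_flower, either way round below 0.2 rad or angle between the x axis of elder_center and the y axis of stand_flower, either way round below 0.2 rad)); the robot touches nothing.
It fails at once if a small carving is tipped over (angle between any of gourd_center, pagoda_center, carp_center, elder_center's own z axis and vertical above 1 rad).
It fails at once if a small carving is dropped or thrown (falls free for more than about 25 mm) ((linear speed of gourd above 0.7 m/s and contact force between the fingers and gourd below 0.05 N) or (linear speed of pagoda above 0.7 m/s and contact force between the fingers and pagoda below 0.05 N) or (linear speed of carp above 0.7 m/s and contact force between the fingers and carp below 0.05 N) or (linear speed of elder above 0.7 m/s and contact force between the fingers and elder below 0.05 N)).
It fails at once if the wax tin is pushed more than 20 mm (distance of wax_tin_center from where it was at the start of the episode above 0.02 m).
It fails at once if the whetstone is pushed more than 20 mm (distance of whetstone_center from where it was at the start of the episode above 0.02 m).
It also fails if it takes over 128 s, if anything falls off the work surface, if the arm or the gripper's body presses on something with over 40 N, if the wrist force passes 120 N, or if a joint passes its speed limit or range.

### The arm

A 7-joint arm with a two-finger parallel gripper is mounted at the origin on the work surface. World frame = base frame: x ahead of the robot, y to its left, z up, the work surface at z = 0. Lengths are in m, angles in rad, forces in N, time in s.
With the tool pointing down it reaches from about 0.425 to 0.925 m from the base axis. Payload 6.8 kg.
Tool frame: the origin (TCP) lies on the front face of the gripper's body, between the roots of the fingers; the fingertips stand 73 mm ahead of it and the grasp point (between the pads) lies 54 mm ahead of it (bot.finger_overhang is the z of the fingertips in the tool frame, in m); z points along the fingers, y is the line along which they close (so a half turn about z gives the same grasp; the last joint's range is limited). The gripper opens to 85 mm and grips with 20 to 120 N. Pads are 22 mm wide; open, the fingers measure 114 mm over their backs; the gripper's body (76 mm by 85 mm) begins 54 mm behind the grasp point. The pads swing forward as they close: fully open they stand 13 mm farther back than shut.
Start: joints at [-1.335, 0.477, 0.022, 1.555, -0.011, 1.109, -0.083], TCP at [0.228, 0.636, 0.304] pointing down, gripper open.
Joint ranges: [-2.96, 2.96], [-0.34, 2.1], [-1.41, 1.46], [0.24, 2.44], [-1.37, 4.51], [0.17, 1.92], [-2.96, 2.96]. Speed limits (rad/s): [2.39, 2.39, 3.14, 3.14, 3.14, 3.14, 3.14].

### API

Orientations are given as a unit quaternion [w, x, y, z].
In Python, from station import bot gives the robot as it stands.
- The arm moves only by the tool servo_tool, never from a script. Its argument "motion" is one flat list of numbers, 7 for each row, row after row: the shift along the tool's x, y, z as a fraction of full scale, then the turn, a rotation vector about the tool's x, y, z as a fraction of full scale, then the closure, from 0 (fully open) to 1 (shut). In form: [tx, ty, tz, ax, ay, az, gripper, tx, ty, tz, ax, ay, az, gripper, ...]. A call has 1 to 5 rows; each row shifts and turns the commanded pose from where the row before left it, along the tool's axes as they then stand; what a row does not reach is not made up. Full scale, the value 1, is 0.02 m for a shift and 0.15 rad for a turn. A row lasts 1/8 s, in which the tool goes at most 62.5 mm and 10.7 degrees, less where a joint would pass 70% of its speed; a pose out of reach is approached as far as the arm can. A call with a number of a shift or a turn outside -1 to 1 is refused whole. A call with a gripper value outside its range is refused whole. The fingers move at their own pace and stop on an object; "grip_force" is the grip in N (left out, the last holds). Time passes only in rows, so rows that do not move let the fingers close. It gives the time, the measured TCP pose, the force, the opening and the grip force at its end, in the units of the state.
- bot.get_obs(): the state, without advancing time (a new reading comes with each control period).
- bot.read_camera(name): name is "scene" or "top" or "wrist"; returns the picture (480x640x3 uint8, red, green, blue); there is no depth.
- bot.get_calibration(name): a dict with "mtx" (3x3 intrinsics, pixels), "k1" (the pictures are not rectified: a ray, as slopes to the right and down, at radius r is drawn at 1 + k1 r^2 times it, then the intrinsics apply), "rvec" (rotation vector, rad) and "tvec" (3), from world to camera coordinates, as OpenCV has them. Camera axes: x right, y down, z forward; pixel columns grow to the right and rows downward; lengths in m; the calibration is good to about 2 mm. A picture is of the moment at which its call begins: read the wrist's pose just before it. get_calibration takes no time and is no camera call; for the wrist camera it gives the pose at the moment of the call.
- bot.hand_in(): hands the job in; it is judged then, once.
Trained networks look in the newest picture that a camera, given by its name, has taken for a name from the list of things; names that differ only in an ending like _2 or _b are one class to them, and where a whole thing is asked for, a point or a joint stands for the part that bears it (a point fixed in the world has none). Each returns a list of dicts, best first, with "p" (0 to 1); they miss things now and then, are a little off and sometimes report something else, mostly with a low value. They report only what shows in the picture. A call takes as long as a camera call. They do not tell look-alikes from the thing itself.
- bot.boxes_of(camera, name): "uv" ([column, row] in pixels, amid what is visible of it).
The state is a dict: "t": time; "q": joint angles; "joint_vel": joint speeds; "joint_torque": joint torques, N m; "eef_pos": TCP position; "tool_rot": TCP orientation; "contact_force": force on the tool from outside, world axes, zero at the start; "torque": the same for the moment, N m; "gripper_width": opening from 0.0 (shut) to 1.0 (fully open); "grasp_force": force on a finger pad.
Only numpy, scipy, OpenCV 4.12 (cv2) and the standard library are available. Lean on these libraries where they do the work, as an engineer would, in place of code of your own. Each camera call takes 0.05 s, during which the arm holds its last target. There are 200 camera calls.

## Working session

There is one attempt and no reset: what is moved stays moved. The work goes in short steps, Python scripts to look and compute and a tool call to move; the robot and the scene stay as the last step left them, time stands still between calls to the robot, and variables do not carry over. Pictures are saved under pics/ and viewed, at most 14 in all, crops included, and the job is handed in when it is done.

Besides the shell and the picture viewer there is one more tool, called by a JSON object that holds its "api" and its "payload". servo_tool: Moves the arm, as the interface text tells. Shift numbers are shares of 0.02 m and turn numbers shares of 0.15 rad, none past 1 either way. Its arguments: {"type":"object","properties":{"motion":{"type":"array","items":{"type":"number","minimum":-1,"maximum":1}},"grip_force":{"type":"number"}},"required":["motion"]}

```bash
mkdir -p pics; ls
cat > h.py <<'E'
import numpy as np, cv2
from station import bot
from scipy.spatial.transform import Rotation as R
def cal(c):
    k=bot.get_calibration(c); return np.array(k["mtx"]),k["k1"],cv2.Rodrigues(np.array(k["rvec"],float))[0],np.array(k["tvec"],float)
def ray(uv,z,k):
    K,k1,Rm,t=k
    p=cv2.undistortPoints(np.array([[uv]],float),K,np.array([k1,0,0,0.]))[0,0]
    d=Rm.T@np.array([p[0],p[1],1]); o=-Rm.T@t
    return o+d*(z-o[2])/d[2]
def proj(P,k):
    K,k1,Rm,t=k
    return cv2.projectPoints(np.array(P,float).reshape(-1,3),cv2.Rodrigues(Rm)[0],t,K,np.array([k1,0,0,0.]))[0][:,0]
def shot(c,f):
    im=bot.read_camera(c); cv2.imwrite("pics/"+f,im[:,:,::-1]); return im
E
python3 - <<'E'
from h import *
for c in ("top","scene"):
    shot(c,c+"1.png"); k=cal(c); print(c,(-k[2].T@k[3]).round(3))
    for n,z in dict(gourd_center=.04,pagoda_center=.045,carp_center=.0445,elder_center=.045,stand_round=.03,stand_square=.03,stand_oblong=.03,stand_flower=.03,wax_tin_center=.02,whetstone_center=.02).items():
        print(n,[(np.round(d["uv"]),round(d["p"],2),ray(d["uv"],z,k)[:2].round(3)) for d in bot.boxes_of(c,n)][:4])
o=bot.get_obs();print(o)
E
```

```text
pics
top [0.412 0.009 1.166]
gourd_center [(array([194., 318.]), 0.95, array([0.364, 0.293])), (array([194., 268.]), 0.73, array([0.48 , 0.298])), (array([171., 354.]), 0.69, array([0.281, 0.342])), (array([489., 264.]), 0.58, array([ 0.496, -0.409]))]
pagoda_center [(array([445., 318.]), 0.65, array([ 0.366, -0.298]))]
carp_center [(array([489., 264.]), 0.88, array([ 0.495, -0.407]))]
elder_center [(array([355., 283.]), 0.9, array([ 0.447, -0.085])), (array([374., 201.]), 0.59, array([ 0.646, -0.132]))]
stand_round [(array([280., 278.]), 0.9, array([0.459, 0.093]))]
stand_square [(array([262., 206.]), 0.76, array([0.633, 0.139]))]
stand_oblong [(array([138., 253.]), 0.74, array([0.517, 0.434]))]
stand_flower [(array([372., 201.]), 0.7, array([ 0.648, -0.13 ]))]
wax_tin_center [(array([316., 241.]), 0.86, array([0.55 , 0.006]))]
whetstone_center [(array([302., 154.]), 0.9, array([0.769, 0.043]))]
scene [ 1.35  -0.679  0.78 ]
gourd_center [(array([367., 192.]), 0.9, array([0.398, 0.265])), (array([357., 170.]), 0.83, array([0.283, 0.335])), (array([397., 204.]), 0.82, array([0.494, 0.
[... 793 characters left out ...]
: array([-1.3350935 ,  0.47698255,  0.02238798,  1.55536523, -0.01147749,
        1.10926397, -0.08309515]), 'joint_vel': array([ 0.000397  , -0.00087116,  0.00084208,  0.00048965,  0.00052478,
       -0.00122574,  0.00016174]), 'joint_torque': array([ 4.75871420e-04, -5.96336496e+01,  1.60688572e+00, -2.81544578e+01,
        1.25125601e-02,  1.54051369e-03,  1.20135385e-05]), 'eef_pos': array([0.2275263 , 0.63553982, 0.3039341 ]), 'tool_rot': array([5.11446494e-06, 1.71053683e-01, 9.85261709e-01, 5.44537862e-05]), 'contact_force': array([ 0.08009677,  0.00145529, -0.04974251]), 'torque': array([-0.02249016, -0.03710062,  0.06427235]), 'grasp_force': 0.0, 'gripper_width': 1.0009476271677158}
```

View pics/top1.png

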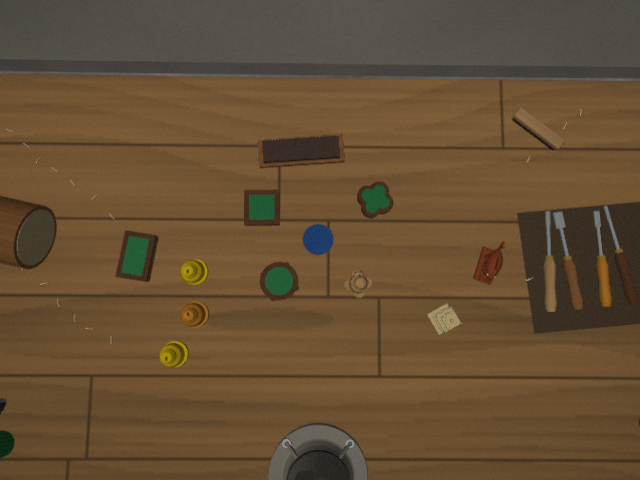

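View pics/scene1.png

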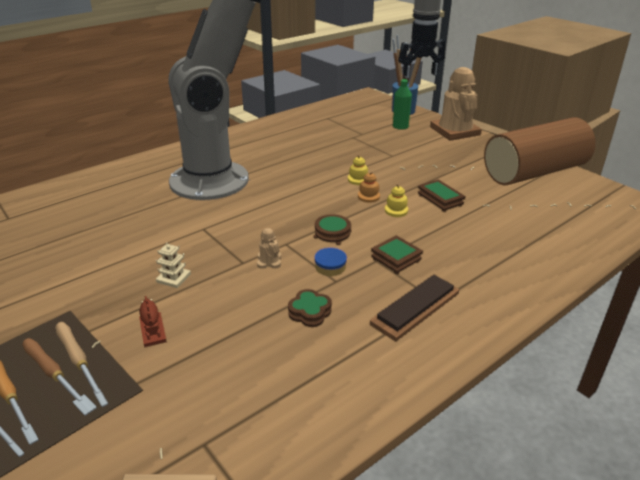

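The honey gourd candidates are top (194,314) orange-brown with a red cord, and (194,271) and (173,354), both bright yellow. The first fits the description. I'll confirm it in a crop and measure the pads.

Run:
```python
from h import *
im=cv2.imread("pics/top1.png"); s=cv2.imread("pics/scene1.png"); k=cal("top")
a=cv2.resize(im[250:380,130:230],None,fx=4,fy=4,interpolation=cv2.INTER_CUBIC)
b=cv2.resize(s[150:225,335:420],None,fx=4.5,fy=4.5,interpolation=cv2.INTER_CUBIC)
c=np.zeros((520,400+b.shape[1],3),np.uint8); c[:,:400]=a; c[:b.shape[0],400:]=b
cv2.imwrite("pics/crop1.png",c)
hsv=cv2.cvtColor(im,cv2.COLOR_BGR2HSV)
m=cv2.inRange(hsv,(60,100,40),(90,255,255)); m[400:]=0
for ct in cv2.findContours(m,cv2.RETR_EXTERNAL,cv2.CHAIN_APPROX_NONE)[0]:
    if cv2.contourArea(ct)<200: continue
    W=np.array([ray(p,.032,k)[:2] for p in ct[:,0].astype(float)],np.float32)
    M=cv2.moments(ct); c0=ray((M["m10"]/M["m00"],M["m01"]/M["m00"]),.032,k)[:2]
    d=W-c0; th=np.arctan2(d[:,1],d[:,0]); r=np.hypot(*d.T)
    (q,sz,an)=cv2.minAreaRect(W)
    print(c0.round(4),"rect",np.round(q,4),np.round(sz,4),round(an,1),"4fold max-angle deg",round(np.degrees(np.angle(((r-r.mean())*np.exp(4j*th)).sum())/4),1))
```

```text
[0.4524 0.0961] rect [0.4528 0.096 ] [0.0646 0.0646] 0.8 4fold max-angle deg -18.3
[0.5103 0.4404] rect [0.5104 0.4404] [0.0487 0.0883] 80.9 4fold max-angle deg -12.5
[0.6322 0.1416] rect [0.6314 0.1415] [0.0594 0.0585] 1.0 4fold max-angle deg -44.0
[ 0.6545 -0.137 ] rect [ 0.6547 -0.1372] [0.0572 0.0587] 19.0 4fold max-angle deg -24.4
```

View pics/crop1.png

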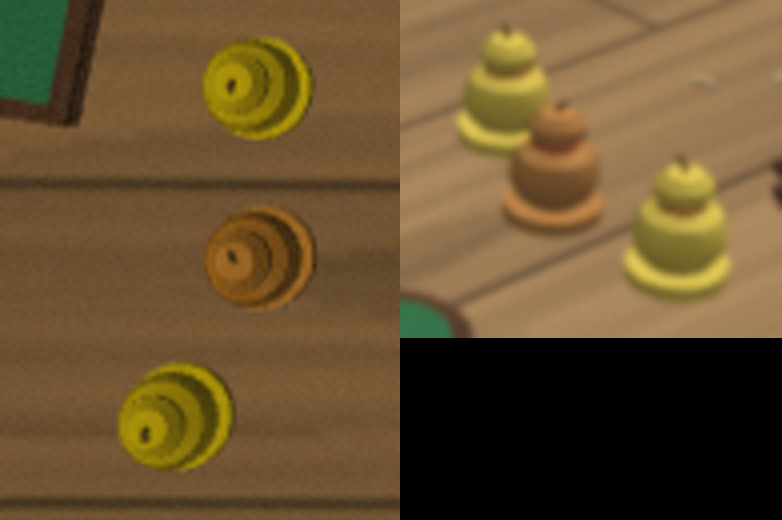

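The crop shows the honey-brown gourd with the red cord in the middle (top image (195,314)). The neighbours above and below it are both yellow look-alikes, so the middle one is the target. Next I square the tool (y_t to +y) and go there.

{"api": "servo_tool", "payload": {"motion": [0,0,0,0,0,-1,0,0,0,0,0,0,-1,0,0,0,0,0,0,-0.3,0,-0.4,-1,0,0,0,0,0,-0.4,-1,0,0,0,0,0]}}

```text
t: 1.72
eef_pos: [0.2437, 0.5951, 0.3038]
tool_rot: [-0.0, -0.001, 1.0, -0.0]
contact_force: [-0.3, -1.1, 0.3]
gripper_width: 0.999
grasp_force: 0.0
```

{"api": "servo_tool", "payload": {"motion": [-0.4,-1,0,0,0,0,0,-0.4,-1,0,0,0,0,0,-0.4,-1,0,0,0,0,0,-0.4,-1,0,0,0,0,0,-0.4,-1,0,0,0,0,0]}}

```text
t: 2.35
eef_pos: [0.2842, 0.4943, 0.304]
tool_rot: [0.0, -0.001, 1.0, 0.0]
contact_force: [0.4, -0.2, 0.4]
gripper_width: 1.0
grasp_force: 0.0
```

{"api": "servo_tool", "payload": {"motion": [-0.4,-1,0,0,0,0,0,-0.4,-1,0,0,0,0,0,-0.4,-1,0,0,0,0,0,-0.4,-1,0,0,0,0,0,-0.4,-1,0,0,0,0,0]}}

```text
t: 2.98
eef_pos: [0.3243, 0.3943, 0.3039]
tool_rot: [0.0, -0.001, 1.0, 0.0]
contact_force: [0.9, 0.1, 0.3]
gripper_width: 1.001
grasp_force: 0.0
```

{"api": "servo_tool", "payload": {"motion": [-0.4,-1,0,0,0,0,0,-0.4,-1,0,0,0,0,0,-0.4,-1,0,0,0,0,0,-0.4,-1,0,0,0,0,0,-0.4,-1,0,0,0,0,0]}}

```text
t: 3.6
eef_pos: [0.3643, 0.2943, 0.3039]
tool_rot: [0.0, -0.001, 1.0, 0.0]
contact_force: [0.3, -0.2, -0.1]
gripper_width: 1.0
grasp_force: 0.0
```

Run:
```python
from h import *
o=bot.get_obs(); print(o["t"],o["eef_pos"].round(4),o["tool_rot"].round(4),o["q"].round(2))
k=cal("wrist"); shot("wrist","w1.png"); c=-k[2].T@k[3]; print("cam",c.round(3),"axis",k[2][2].round(3),k[0])
print([(d["uv"],d["p"],ray(d["uv"],.03,k).round(3)) for d in bot.boxes_of("wrist","gourd_center")])
```

```text
3.6 [0.3643 0.2943 0.3039] [ 0.e+00 -6.e-04  1.e+00  1.e-04] [-0.88  0.13  0.07  2.04 -0.01  0.97  0.77]
cam [0.29  0.294 0.375] axis [ 0.291  0.001 -0.957] [[408.96924489   0.         317.8371658 ]
 [  0.         408.96924489 237.09562059]
 [  0.           0.           1.        ]]
[([320.7, 208.3], 0.95, array([0.369, 0.297, 0.03 ])), ([325.8, 310.8], 0.89, array([0.467, 0.302, 0.03 ])), ([380.7, 97.0], 0.7, array([0.277, 0.345, 0.03 ]))]
```

View pics/w1.png

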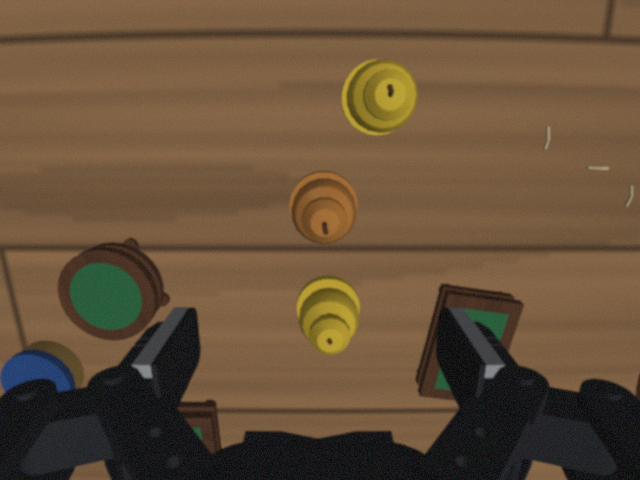

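The wrist view shows the orange gourd at (324,208), foot edge at (324,171) and knob tip at (324,228). Both yellow ones are clear of it, and the round pad is at left (105,295).

```bash
cat >> h.py <<'E'
def greens(im,k,minA=300):
    m=cv2.inRange(cv2.cvtColor(im,cv2.COLOR_RGB2HSV),(60,100,40),(90,255,255)); out=[]
    for ct in cv2.findContours(m,cv2.RETR_EXTERNAL,cv2.CHAIN_APPROX_NONE)[0]:
        if cv2.contourArea(ct)<minA: continue
        W=np.array([ray(p,.032,k)[:2] for p in ct[:,0].astype(float)],np.float32)
        M=cv2.moments(W.reshape(-1,1,2)); c0=np.array([M["m10"],M["m01"]])/M["m00"]
        d=W-c0; th=np.arctan2(d[:,1],d[:,0]); r=np.hypot(*d.T)
        q,sz,an=cv2.minAreaRect(W)
        print("pad",c0.round(4),"rect",np.round(q,4),np.round(sz,4),round(an,1),"4fold",round(np.degrees(np.angle(((r-r.mean())*np.exp(4j*th)).sum())/4),1))
E
python3 - <<'E'
from h import *
k=cal("wrist"); im=cv2.imread("pics/w1.png")[:,:,::-1].copy()
print(ray((324,228),.079,k),ray((324,171),.005,k)+[.031,0,0],ray((290,205),.01,k),ray((358,205),.01,k))
greens(im,k)
E
```

```text
[0.37350289 0.29745976 0.079     ] [0.37176241 0.29848998 0.005     ] [0.37094804 0.26745349 0.01      ] [0.37110236 0.3294917  0.01      ]
pad [0.4783 0.4551] rect [0.4746 0.4544] [0.0491 0.0234] 51.3 4fold -32.9
pad [0.4525 0.0944] rect [0.4525 0.0946] [0.0657 0.0668] 79.2 4fold 44.3
```

{"api": "servo_tool", "payload": {"motion": [-0.4,0.2,1,0,0,0,0,0,0,1,0,0,0,0,0,0,1,0,0,0,0,0,0,1,0,0,0,0,0,0,1,0,0,0,0]}}

```text
t: 4.32
eef_pos: [0.3716, 0.3004, 0.2033]
tool_rot: [0.0, -0.001, 1.0, 0.0]
contact_force: [-0.4, -0.3, 0.8]
gripper_width: 0.997
grasp_force: 0.0
```

{"api": "servo_tool", "payload": {"motion": [0,0,1,0,0,0,0,0,0,1,0,0,0,0,0,0,1,0,0,0,0,0,0,1,0,0,0,0,0,0,1,0,0,0,0]}}

```text
t: 4.95
eef_pos: [0.3717, 0.3005, 0.1033]
tool_rot: [0.0, -0.001, 1.0, 0.0]
contact_force: [0.5, 0.6, 0.1]
gripper_width: 0.996
grasp_force: 0.0
```

{"api": "servo_tool", "payload": {"motion": [0,0,0.9,0,0,0,0,0,0,0,0,0,0,1,0,0,0,0,0,0,1,0,0,0,0,0,0,1,0,0,0,0,0,0,1], "grip_force": 40}}

```text
t: 5.58
eef_pos: [0.3722, 0.3002, 0.0866]
tool_rot: [0.0, -0.001, 1.0, 0.001]
contact_force: [-0.6, -0.1, 3.9]
gripper_width: 0.632
grasp_force: 42.6
```

{"api": "servo_tool", "payload": {"motion": [0,0,0,0,0,0,1,0,0,0,0,0,0,1,0,0,0,0,0,0,1]}}

```text
t: 5.95
eef_pos: [0.3722, 0.3002, 0.0866]
tool_rot: [0.0, -0.001, 1.0, 0.001]
contact_force: [-1.3, 0.5, 6.2]
gripper_width: 0.634
grasp_force: 42.8
```

{"api": "servo_tool", "payload": {"motion": [0,0,-0.5,0,0,0,1,0,0,-1,0,0,0,1,0,0,-1,0,0,0,1,0,0,-1,0,0,0,1,0,0,-1,0,0,0,1]}}

```text
t: 6.58
eef_pos: [0.3718, 0.2994, 0.177]
tool_rot: [0.0, -0.0, 1.0, 0.0]
contact_force: [0.7, 0.9, -1.2]
gripper_width: 0.635
grasp_force: 42.7
```

{"api": "servo_tool", "payload": {"motion": [-0.4,-1,0,0,0,0,1,-0.4,-1,0,0,0,0,1,-0.4,-1,0,0,0,0,1,-0.4,-1,0,0,0,0,1,-0.4,-1,0,0,0,0,1]}}

```text
t: 7.2
eef_pos: [0.4122, 0.1989, 0.1764]
tool_rot: [0.0, -0.0, 1.0, 0.0]
contact_force: [0.5, -0.4, -1.5]
gripper_width: 0.642
grasp_force: 42.7
```

{"api": "servo_tool", "payload": {"motion": [-0.4,-1,0,0,0,0,1,-0.4,-1,0,0,0,0,1,-0.4,-1,0,0,0,0,1,-0.4,-1,0,0,0,0,1,-0.4,-1,0,0,0,0,1]}}

```text
t: 7.82
eef_pos: [0.4522, 0.099, 0.1764]
tool_rot: [0.0, -0.001, 1.0, 0.0]
contact_force: [-0.0, 1.3, -0.3]
gripper_width: 0.636
grasp_force: 42.7
```

{"api": "servo_tool", "payload": {"motion": [0,-0.25,0.5,0,0,0,1,0,0,0.8,0,0,0,1,0,0,0,0,0,0,1]}}

```text
t: 8.2
eef_pos: [0.4508, 0.0951, 0.1488]
tool_rot: [-0.002, -0.001, 1.0, -0.0]
contact_force: [0.2, -0.4, -0.5]
gripper_width: 0.637
grasp_force: 42.7
```

Run:
```python
from h import *
o=bot.get_obs(); print(o["t"],o["eef_pos"].round(4))
k=cal("wrist"); im=shot("wrist","w2.png"); greens(im,k)
```

```text
8.2 [0.4508 0.0951 0.1488]
pad [0.4278 0.1013] rect [0.4321 0.1001] [0.0656 0.0268] 81.4 4fold 31.3
```

View pics/w2.png

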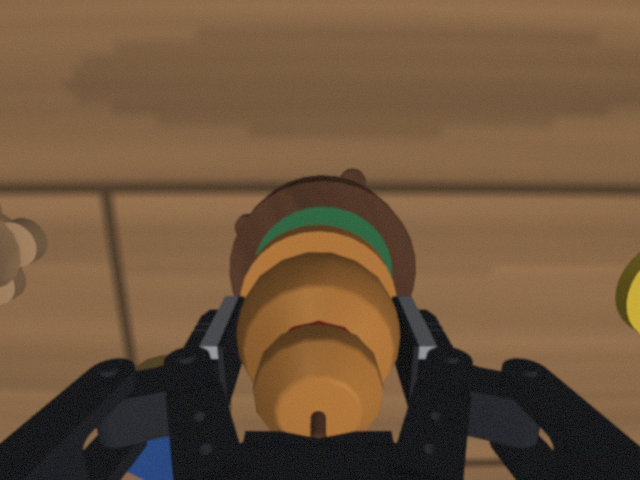

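The gourd is upright in the grip, centred over the round pad (green crescent around (322,235)). Lowering it.

{"api": "servo_tool", "payload": {"motion": [-0.05,0,0.6,0,0,0,1,0,0,0.5,0,0,0,1,0,0,0.3,0,0,0,1,0,0,0,0,0,0,1]}}

```text
t: 8.75
eef_pos: [0.4528, 0.0947, 0.1213]
tool_rot: [-0.001, -0.001, 1.0, -0.0]
contact_force: [0.1, 0.0, -1.6]
gripper_width: 0.637
grasp_force: 42.7
```

{"api": "servo_tool", "payload": {"motion": [0,0,0.08,0,0,0,1,0,0,0.04,0,0,0,1,0,0,0,0,0,0,1]}}

```text
t: 9.12
eef_pos: [0.4532, 0.0948, 0.1196]
tool_rot: [0.0, -0.001, 1.0, 0.0]
contact_force: [0.3, 1.1, -1.0]
gripper_width: 0.636
grasp_force: 42.7
```

{"api": "servo_tool", "payload": {"motion": [0,0,0.06,0,0,0,1,0,0,0,0,0,0,1]}}

```text
t: 9.38
eef_pos: [0.4533, 0.0948, 0.1186]
tool_rot: [0.0, -0.001, 1.0, 0.0]
contact_force: [-1.0, -0.2, 4.2]
gripper_width: 0.634
grasp_force: 43.1
```

{"api": "servo_tool", "payload": {"motion": [0,0,0,0,0,0,0.3,0,0,0,0,0,0,0,0,0,0,0,0,0,0,0,0,0,0,0,0,0,0,0,0,0,0,0,0]}}

```text
t: 10.0
eef_pos: [0.4531, 0.0948, 0.1183]
tool_rot: [-0.0, -0.001, 1.0, -0.0]
contact_force: [0.1, 0.5, -0.2]
gripper_width: 1.001
grasp_force: 0.0
```

{"api": "servo_tool", "payload": {"motion": [0,0,-1,0,0,0,0,0,0,-1,0,0,0,0,0,0,-1,0,0,0,0,0,0,-1,0,0,0,0,0,0,-1,0,0,0,0]}}

```text
t: 10.62
eef_pos: [0.453, 0.0947, 0.219]
tool_rot: [-0.0, -0.001, 1.0, 0.0]
contact_force: [0.0, -0.3, -1.2]
gripper_width: 0.999
grasp_force: 0.0
```

{"api": "servo_tool", "payload": {"motion": [0,0,-1,0,0,0,0,0,0,-1,0,0,0,0,0,0,-1,0,0,0,0,0.3,0,-1,0,0,0,0,0.3,-1,-1,0,0,0,0]}}

```text
t: 11.25
eef_pos: [0.4409, 0.0757, 0.3189]
tool_rot: [-0.0, -0.002, 1.0, 0.0]
contact_force: [0.5, -0.3, 0.8]
gripper_width: 1.0
grasp_force: 0.0
```

{"api": "servo_tool", "payload": {"motion": [0,-1,0,0,0,0,0,0,-1,0,0,0,0,0,0,-1,0,0,0,0,0,0,-1,0,0,0,0,0,0,-1,0,0,0,0,0]}}

```text
t: 11.88
eef_pos: [0.4411, -0.0259, 0.3183]
tool_rot: [-0.0, -0.001, 1.0, 0.0]
contact_force: [-0.5, -0.2, 0.4]
gripper_width: 1.003
grasp_force: 0.0
```

{"api": "servo_tool", "payload": {"motion": [0,-1,0,0,0,0,0,0,-1,0,0,0,0,0,0,-1,0,0,0,0,0,0,0,0,0,0,0,0]}}

```text
t: 12.38
eef_pos: [0.4411, -0.0864, 0.3183]
tool_rot: [-0.0, 0.001, 1.0, -0.0]
contact_force: [-0.5, 0.7, -0.9]
gripper_width: 0.999
grasp_force: 0.0
```

Run:
```python
from h import *
o=bot.get_obs(); print(o["t"],o["eef_pos"].round(4),o["tool_rot"].round(4))
k=cal("wrist"); im=shot("wrist","w3.png"); greens(im,k)
for n in("elder_center","gourd_center"): print([(d["uv"],d["p"],ray(d["uv"],.045,k).round(3)) for d in bot.boxes_of("wrist",n)])
```

```text
12.375 [ 0.4411 -0.0864  0.3183] [-1.e-04  9.e-04  1.e+00 -1.e-04]
pad [ 0.6551 -0.136 ] rect [ 0.6553 -0.1361] [0.0589 0.0592] 20.3 4fold -24.2
pad [0.6176 0.1519] rect [0.623  0.1434] [0.0619 0.0418] 88.7 4fold -29.4
[([308.5, 206.2], 0.68, array([ 0.444, -0.094,  0.045])), ([276.0, 392.0], 0.52, array([ 0.634, -0.129,  0.045]))]
[([526.6, 219.1], 0.95, array([0.455, 0.098, 0.045]))]
```

View pics/w3.png

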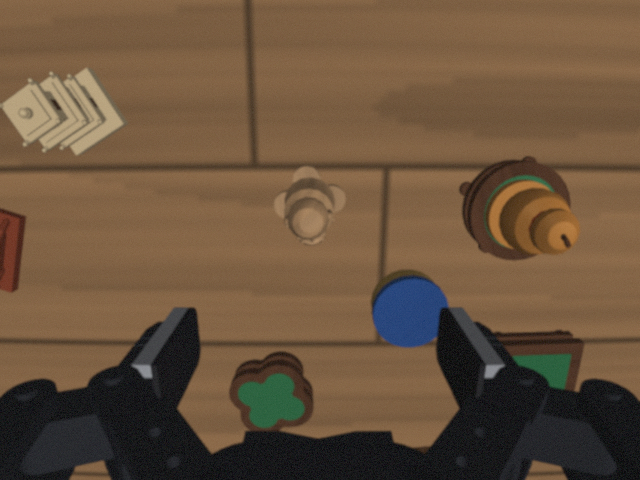

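The gourd stands on the round stand at (520,210). The elder is at (308,205) with foot lobe tips at left (274,205), right (346,199) and back (304,166). The pagoda is at upper left with base corners (88,67), (124,125), (77,155).

Run:
```python
from h import *
k=cal("wrist")
for u in ((274,205),(346,199),(304,166)): print(ray(u,.01,k).round(4))
print("head",ray((309,222),.088,k).round(4))
for u in ((88,67),(124,125),(77,155)): print("pag",ray(u,.01,k).round(4))
print("pag top",ray((27,113),.09,k).round(4))
im=cv2.imread("pics/w3.png"); cv2.imwrite("pics/c2.png",cv2.resize(im[150:260,250:370],None,fx=5,fy=5,interpolation=cv2.INTER_CUBIC))
```

```text
[ 0.4505 -0.1257  0.01  ]
[ 0.4446 -0.0575  0.01  ]
[ 0.4137 -0.0969  0.01  ]
head [ 0.4466 -0.0909  0.088 ]
pag [ 0.326  -0.2869  0.01  ]
pag [ 0.3762 -0.2603  0.01  ]
pag [ 0.4027 -0.3086  0.01  ]
pag top [ 0.3647 -0.2944  0.09  ]
```

View pics/c2.png

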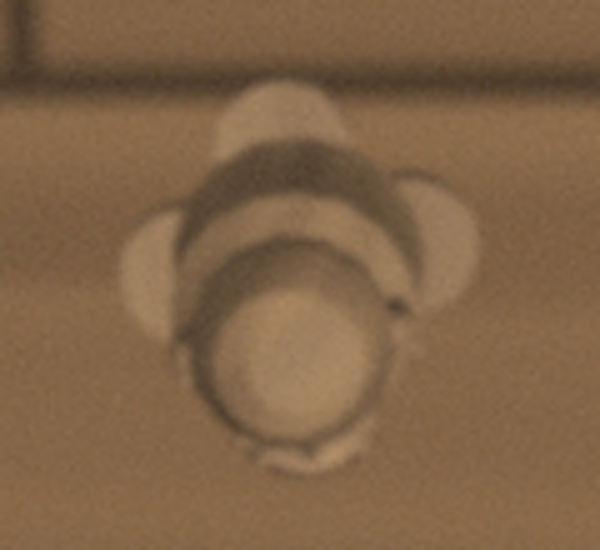

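{"api": "servo_tool", "payload": {"motion": [-0.3,-0.25,1,0,0,0,0,0,0,1,0,0,-0.57,0,0,0,1,0,0,0,0,0,0,1,0,0,0,0,0,0,1,0,0,0,0]}}

```text
t: 13.15
eef_pos: [0.4475, -0.089, 0.2176]
tool_rot: [0.0, -0.044, 0.999, 0.0]
contact_force: [0.3, 0.8, -0.0]
gripper_width: 1.0
grasp_force: 0.0
```

{"api": "servo_tool", "payload": {"motion": [0,0,1,0,0,0,0,0,0,1,0,0,0,0,0,0,1,0,0,0,0,0,0,1,0,0,0,0,0,0,1,0,0,0,0]}}

```text
t: 13.78
eef_pos: [0.4477, -0.089, 0.1176]
tool_rot: [0.0, -0.044, 0.999, 0.0]
contact_force: [-0.2, 0.7, 0.5]
gripper_width: 0.999
grasp_force: 0.0
```

{"api": "servo_tool", "payload": {"motion": [0,0,1,0,0,0,0,0,0,0,0,0,0,0.3,0,0,0,0,0,0,1,0,0,0,0,0,0,1,0,0,0,0,0,0,1]}}

```text
t: 14.4
eef_pos: [0.4481, -0.0902, 0.0993]
tool_rot: [0.001, -0.043, 0.999, 0.0]
contact_force: [-0.7, 0.1, 7.1]
gripper_width: 0.476
grasp_force: 40.4
```

{"api": "servo_tool", "payload": {"motion": [0,0,0,0,0,0,1,0,0,0,0,0,0,1,0,0,0,0,0,0,1]}}

```text
t: 14.78
eef_pos: [0.4481, -0.0903, 0.0993]
tool_rot: [0.001, -0.043, 0.999, 0.0]
contact_force: [-1.5, 0.1, 5.4]
gripper_width: 0.478
grasp_force: 40.5
```

{"api": "servo_tool", "payload": {"motion": [0,0,-0.5,0,0,0,1,0,0,-1,0,0,0.85,1,0,0,-1,0,0,0.85,1,0,0,-1,0,0,0.85,1,0,0,-0.5,0,0,0.85,1]}}

```text
t: 15.4
eef_pos: [0.4476, -0.0901, 0.1798]
tool_rot: [0.001, 0.212, 0.977, 0.0]
contact_force: [-0.2, 0.1, -1.5]
gripper_width: 0.482
grasp_force: 40.9
```

{"api": "servo_tool", "payload": {"motion": [-1,0.2,0,0,0,0,1,-1,0.2,0,0,0,0,1,-1,0.2,0,0,0,0,1,-1,0.2,0,0,0,0,1,-1,0.2,0,0,0,0,1]}}

```text
t: 16.02
eef_pos: [0.5472, -0.1129, 0.1789]
tool_rot: [-0.0, 0.21, 0.978, 0.0]
contact_force: [-0.3, 0.8, -2.7]
gripper_width: 0.479
grasp_force: 40.9
```

{"api": "servo_tool", "payload": {"motion": [-1,0.2,0,0,0,0,1,-1,0.2,0,0,0,0,1,-1,0.2,0,0,0,0,1,-1,0.2,0,0,0,0,1,-1,0.2,0,0,0,0,1]}}

```text
t: 16.65
eef_pos: [0.6465, -0.1357, 0.1788]
tool_rot: [-0.0, 0.21, 0.978, 0.0]
contact_force: [0.3, -0.0, -2.3]
gripper_width: 0.478
grasp_force: 40.9
```

{"api": "servo_tool", "payload": {"motion": [-0.4,0.15,0,0,0,0,1,0,0,0,0,0,0,1,0,0,0,0,0,0,1]}}

```text
t: 17.02
eef_pos: [0.6538, -0.1363, 0.1782]
tool_rot: [-0.001, 0.21, 0.978, 0.0]
contact_force: [-0.7, 0.1, -1.9]
gripper_width: 0.482
grasp_force: 40.9
```

Run:
```python
from h import *
o=bot.get_obs(); print(o["t"],o["eef_pos"].round(4),o["tool_rot"].round(4))
k=cal("wrist"); im=shot("wrist","w4.png"); greens(im,k,100)
```

```text
17.025 [ 0.6538 -0.1363  0.1782] [-5.000e-04  2.101e-01  9.777e-01  1.000e-04]
pad [ 0.638  -0.1588] rect [ 0.6378 -0.1588] [0.0151 0.0229] 52.7 4fold 25.0
pad [ 0.6427 -0.1173] rect [ 0.6442 -0.1161] [0.0576 0.0226] 36.1 4fold 37.8
```

View pics/w4.png

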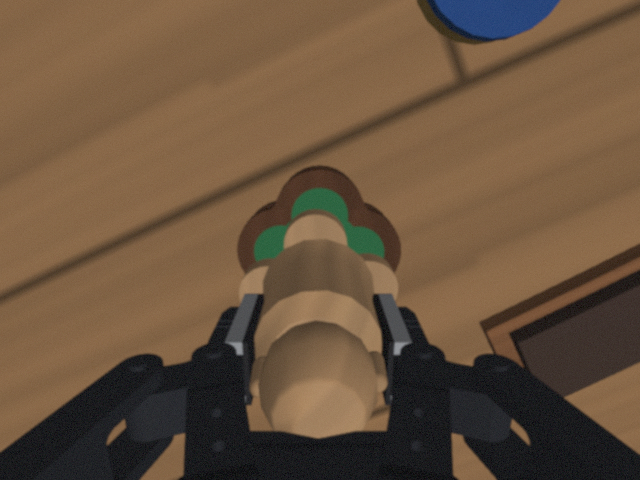

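The elder is upright, with foot lobes lined up with the flower pad lobes at (320,210). Lowering it.

{"api": "servo_tool", "payload": {"motion": [-0.05,0,0.8,0,0,0,1,0,0,0.8,0,0,0,1,0,0,0.5,0,0,0,1,0,0,0.15,0,0,0,1,0,0,0,0,0,0,1]}}

```text
t: 17.7
eef_pos: [0.6556, -0.137, 0.1331]
tool_rot: [-0.0, 0.21, 0.978, -0.0]
contact_force: [0.9, -0.3, -2.2]
gripper_width: 0.478
grasp_force: 40.9
```

{"api": "servo_tool", "payload": {"motion": [0,0,0.06,0,0,0,1,0,0,0.04,0,0,0,1,0,0,0,0,0,0,1]}}

```text
t: 18.08
eef_pos: [0.6557, -0.1369, 0.1315]
tool_rot: [0.0, 0.21, 0.978, 0.0]
contact_force: [-0.1, 0.2, -0.9]
gripper_width: 0.477
grasp_force: 41.0
```

{"api": "servo_tool", "payload": {"motion": [0,0,0.05,0,0,0,1,0,0,0,0,0,0,1,0,0,0,0,0,0,0.4,0,0,0,0,0,0,0,0,0,0,0,0,0,0]}}

```text
t: 18.7
eef_pos: [0.6556, -0.1369, 0.1302]
tool_rot: [0.0, 0.21, 0.978, -0.0]
contact_force: [-0.3, 0.3, 1.0]
gripper_width: 0.984
grasp_force: 0.0
```

{"api": "servo_tool", "payload": {"motion": [0,0,0,0,0,0,0,0,0,-1,0,0,0,0,0,0,-1,0,0,0,0,0,0,-1,0,0,0,0,0,0,-1,0,0,0,0]}}

```text
t: 19.32
eef_pos: [0.6558, -0.137, 0.2124]
tool_rot: [0.001, 0.21, 0.978, 0.0]
contact_force: [0.5, -0.7, 0.0]
gripper_width: 0.997
grasp_force: 0.0
```

{"api": "servo_tool", "payload": {"motion": [0,0,-1,0,0,0,0,0,0,-1,0,0,1,0,0,0,-1,0,0,1,0,0,0,-1,0,0,1,0,0,0,0,0,0,1,0]}}

```text
t: 19.95
eef_pos: [0.6563, -0.1372, 0.2931]
tool_rot: [0.002, 0.492, 0.871, 0.001]
contact_force: [1.3, -0.1, -0.2]
gripper_width: 1.0
grasp_force: 0.0
```

{"api": "servo_tool", "payload": {"motion": [0,-1,0,0,0,0.35,0,0,-1,0,0,0,0,0,0,-1,0,0,0,0,0,0,-1,0,0,0,0,0,0,-1,0,0,0,0,0]}}

```text
t: 20.58
eef_pos: [0.567, -0.1859, 0.2905]
tool_rot: [0.0, 0.512, 0.859, 0.0]
contact_force: [0.2, -0.1, -0.1]
gripper_width: 1.002
grasp_force: 0.0
```

{"api": "servo_tool", "payload": {"motion": [0,-1,0,0,0,0,0,0,-1,0,0,0,0,0,0,-1,0,0,0,0,0,0,-1,0,0,0,0,0,0,-1,0,0,0,0,0]}}

```text
t: 21.2
eef_pos: [0.4789, -0.2334, 0.2903]
tool_rot: [0.0, 0.512, 0.859, 0.0]
contact_force: [0.5, -0.5, 0.5]
gripper_width: 1.001
grasp_force: 0.0
```

{"api": "servo_tool", "payload": {"motion": [0,-1,0,0,0,0,0,0,-1,0,0,0,0,0,0,-1,0,0,0,0,0,0,-1,0,0,0,0,0,0,-1,0,0,0,0,0]}}

```text
t: 21.82
eef_pos: [0.3909, -0.2809, 0.2903]
tool_rot: [0.0, 0.512, 0.859, 0.0]
contact_force: [0.8, -0.1, 0.7]
gripper_width: 0.996
grasp_force: 0.0
```

{"api": "servo_tool", "payload": {"motion": [0,-0.9,0,0,0,0,0,0,0,0,0,0,0,0,0,0,0,0,0,0,0]}}

```text
t: 22.2
eef_pos: [0.3769, -0.2886, 0.2904]
tool_rot: [0.0, 0.512, 0.859, 0.0]
contact_force: [0.3, 0.3, 0.1]
gripper_width: 0.997
grasp_force: 0.0
```

Run:
```python
from h import *
o=bot.get_obs(); print(o["t"],o["eef_pos"].round(4),o["tool_rot"].round(4),o["q"].round(2))
k=cal("wrist"); im=shot("wrist","w5.png"); greens(im,k)
for n in("pagoda_center","carp_center"): print([(d["uv"],d["p"],ray(d["uv"],.045,k).round(3)) for d in bot.boxes_of("wrist",n)])
```

```text
22.2 [ 0.3769 -0.2886  0.2904] [2.000e-04 5.121e-01 8.590e-01 1.000e-04] [-0.16  0.19  0.78  2.07 -0.17  0.94  1.21]
[([298.0, 208.8], 0.97, array([ 0.362, -0.295,  0.045]))]
[([365.9, 374.3], 0.66, array([ 0.488, -0.402,  0.045])), ([634.0, 207.1], 0.33, array([ 0.603, -0.162,  0.045]))]
```

View pics/w5.png

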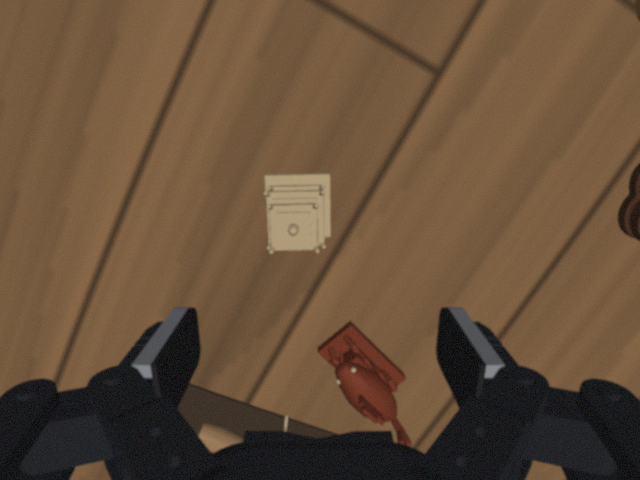

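The pagoda is square to the image: back foot edge (264,175)–(330,174), right corner (331,237), finial (293,230). The carp is below it, with foot corners (319,349), (351,322), (405,378).

Run:
```python
from h import *
k=cal("wrist")
P=[ray(u,.01,k)[:2] for u in ((264.5,175),(330,174),(331,237))]
e=P[1]-P[0]; f=P[2]-P[1]
print("pag",(P[0]+P[2])/2,np.linalg.norm(e),np.linalg.norm(f),np.degrees(np.arctan2(e[1],e[0])),np.degrees(np.arctan2(f[1],f[0])),ray((293,230),.089,k))
C=[ray(u,.01,k)[:2] for u in ((319,349),(351,322),(405,378))]
e=C[1]-C[0]; f=C[2]-C[1]
print("carp",(C[0]+C[2])/2,np.linalg.norm(e),np.linalg.norm(f),np.degrees(np.arctan2(e[1],e[0])),np.degrees(np.arctan2(f[1],f[0])))
```

```text
pag [ 0.36401948 -0.30066854] 0.05635222926729916 0.05657712227794683 29.262413089342427 -60.17197890587776 [ 0.36329979 -0.29979555  0.089     ]
carp [ 0.49452536 -0.41199175] 0.04276311217023444 0.08519001039093947 72.48672893123735 -20.104817769282345
```

{"api": "servo_tool", "payload": {"motion": [-0.2,-0.86,0.7,0,0,-0.13,0,0,0,1,0,0,0,0,0,0,1,0,0,0,0,0,0,1,0,0,0,0,0,0,1,0,0,0,0]}}

```text
t: 22.98
eef_pos: [0.3637, -0.3003, 0.1955]
tool_rot: [0.0, 0.503, 0.864, -0.0]
contact_force: [0.5, -0.4, 0.1]
gripper_width: 1.001
grasp_force: 0.0
```

{"api": "servo_tool", "payload": {"motion": [0,0,1,0,0,0,0,0,0,1,0,0,0,0,0,0,1,0,0,0,0,0,0,1,0,0,0,0,0,0,0.8,0,0,0,0]}}

```text
t: 23.6
eef_pos: [0.3635, -0.3003, 0.0993]
tool_rot: [-0.0, 0.504, 0.864, -0.0]
contact_force: [-0.6, 0.2, 0.2]
gripper_width: 1.002
grasp_force: 0.0
```

{"api": "servo_tool", "payload": {"motion": [0,0,0,0,0,0,0.3,0,0,0,0,0,0,1,0,0,0,0,0,0,1,0,0,0,0,0,0,1,0,0,0,0,0,0,1]}}

```text
t: 24.22
eef_pos: [0.3634, -0.3008, 0.101]
tool_rot: [0.001, 0.504, 0.864, 0.0]
contact_force: [-0.7, 0.6, 5.9]
gripper_width: 0.504
grasp_force: 41.1
```

{"api": "servo_tool", "payload": {"motion": [0,0,0,0,0,0,1,0,0,0,0,0,0,1,0,0,0,0,0,0,1]}}

```text
t: 24.6
eef_pos: [0.3634, -0.3008, 0.101]
tool_rot: [0.001, 0.504, 0.864, 0.0]
contact_force: [-0.9, 1.0, 6.7]
gripper_width: 0.506
grasp_force: 41.1
```

{"api": "servo_tool", "payload": {"motion": [0,0,-0.5,0,0,0,1,0,0,-1,0,0,0.83,1,0,0,-1,0,0,0.83,1,0,0,-1,0,0,0.83,1,0,0,-0.8,0,0,0.83,1]}}

```text
t: 25.22
eef_pos: [0.363, -0.3004, 0.1875]
tool_rot: [0.0, 0.703, 0.711, 0.0]
contact_force: [0.4, 0.3, -1.3]
gripper_width: 0.5
grasp_force: 41.0
```

{"api": "servo_tool", "payload": {"motion": [1,0.63,0,0,0,0,1,1,0.63,0,0,0,0,1,1,0.63,0,0,0,0,1,1,0.63,0,0,0,0,1,1,0.63,0,0,0,0,1]}}

```text
t: 25.85
eef_pos: [0.4246, -0.1986, 0.1867]
tool_rot: [-0.0, 0.701, 0.713, 0.0]
contact_force: [-0.2, -0.3, -1.7]
gripper_width: 0.505
grasp_force: 41.0
```

{"api": "servo_tool", "payload": {"motion": [1,0.63,0,0,0,0,1,1,0.63,0,0,0,0,1,1,0.63,0,0,0,0,1,1,0.63,0,0,0,0,1,1,0.63,0,0,0,0,1]}}

```text
t: 26.48
eef_pos: [0.4859, -0.0976, 0.1868]
tool_rot: [-0.0, 0.701, 0.713, 0.0]
contact_force: [0.1, -0.9, -1.3]
gripper_width: 0.504
grasp_force: 41.0
```

{"api": "servo_tool", "payload": {"motion": [1,0.63,0,0,0,0,1,1,0.63,0,0,0,0,1,1,0.63,0,0,0,0,1,1,0.63,0,0,0,0,1,1,0.63,0,0,0,0,1]}}

```text
t: 27.1
eef_pos: [0.5478, 0.0038, 0.1864]
tool_rot: [-0.0, 0.701, 0.713, 0.0]
contact_force: [1.0, -1.1, -0.0]
gripper_width: 0.504
grasp_force: 41.0
```

{"api": "servo_tool", "payload": {"motion": [1,0.63,0,0,0,0,1,1,0.63,0,0,0,0,1,1,0.63,0,0,0,0,1,1,0.63,0,0,0,0,1,1,0.63,0,0,0,0,1]}}

```text
t: 27.72
eef_pos: [0.6092, 0.1049, 0.1862]
tool_rot: [-0.0, 0.701, 0.713, -0.0]
contact_force: [0.1, -0.6, -1.7]
gripper_width: 0.506
grasp_force: 41.0
```

{"api": "servo_tool", "payload": {"motion": [1,0.63,0,0,0,0,1,0.8,0.55,0,0,0,0,1,0,0,0,0,0,0,1,0,0,0,0,0,0,1]}}

```text
t: 28.22
eef_pos: [0.6311, 0.1388, 0.1862]
tool_rot: [0.0, 0.702, 0.712, -0.001]
contact_force: [-0.4, 0.0, -0.9]
gripper_width: 0.503
grasp_force: 41.0
```

Run:
```python
from h import *
o=bot.get_obs(); print(o["t"],o["eef_pos"].round(4),o["tool_rot"].round(4),o["q"].round(2))
k=cal("wrist"); im=shot("wrist","w6.png"); greens(im,k,100)
```

```text
28.225 [0.6311 0.1388 0.1862] [ 1.000e-04  7.017e-01  7.125e-01 -5.000e-04] [-0.85  0.69  0.79  1.76 -0.59  0.94  0.2 ]
pad [0.4638 0.1189] rect [0.4664 0.1096] [0.0264 0.0642] 41.4 4fold 30.4
pad [0.6308 0.1628] rect [0.6308 0.1628] [0.0618 0.019 ] 0.9 4fold 1.0
```

View pics/w6.png

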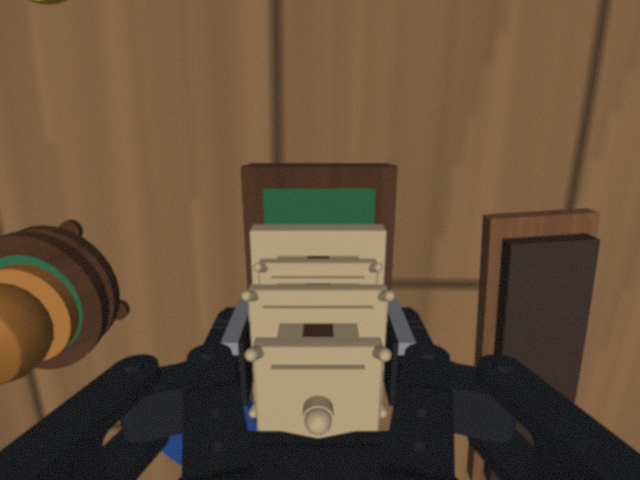

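The pagoda is upright and square over its pad (green band (320,205)), needing about 2.5 mm more +y. Lowering it.

{"api": "servo_tool", "payload": {"motion": [0.12,0.02,0.9,0,0,0,1,0,0,0.9,0,0,0,1,0,0,0.5,0,0,0,1,0,0,0.25,0,0,0,1,0,0,0,0,0,0,1]}}

```text
t: 28.9
eef_pos: [0.6317, 0.1422, 0.1349]
tool_rot: [-0.0, 0.701, 0.713, -0.0]
contact_force: [-0.3, 0.7, -1.5]
gripper_width: 0.501
grasp_force: 41.0
```

{"api": "servo_tool", "payload": {"motion": [0,0,0.08,0,0,0,1,0,0,0.06,0,0,0,1,0,0,0,0,0,0,1]}}

```text
t: 29.28
eef_pos: [0.6321, 0.1424, 0.1331]
tool_rot: [0.0, 0.701, 0.713, 0.0]
contact_force: [-0.6, 0.6, 2.1]
gripper_width: 0.506
grasp_force: 41.3
```

{"api": "servo_tool", "payload": {"motion": [0,0,0,0,0,0,0.4,0,0,0,0,0,0,0,0,0,0,0,0,0,0,0,0,0,0,0,0,0,0,0,-1,0,0,0,0]}}

```text
t: 29.9
eef_pos: [0.6308, 0.1423, 0.1519]
tool_rot: [-0.001, 0.701, 0.713, -0.001]
contact_force: [-0.7, 0.2, 0.6]
gripper_width: 1.003
grasp_force: 0.0
```

{"api": "servo_tool", "payload": {"motion": [0,0,-1,0,0,0,0,0,0,-1,0,0,0,0,0,0,-1,0,0,0,0,0,0,-1,0,0,0,0,0,0,-1,0,0,-1,0]}}

```text
t: 30.52
eef_pos: [0.6317, 0.1425, 0.2538]
tool_rot: [0.0, 0.645, 0.765, -0.0]
contact_force: [-0.1, 0.3, -0.2]
gripper_width: 1.001
grasp_force: 0.0
```

{"api": "servo_tool", "payload": {"motion": [0,0,-1,0,0,-1,0,0,0,-1,0,0,-1,0,0,0,0,0,0,-1,0,0,0,0,0,0,-1,0,0,0,0,0,0,-1,0]}}

```text
t: 31.15
eef_pos: [0.6317, 0.1422, 0.2934]
tool_rot: [0.0, 0.319, 0.948, -0.0]
contact_force: [0.4, -0.5, -0.4]
gripper_width: 0.999
grasp_force: 0.0
```

{"api": "servo_tool", "payload": {"motion": [0,0,0,0,0,-1,0,0,0,0,0,0,-1,0,0,0,0,0,0,-0.15,0,-0.09,-1,0,0,0,0,0,-0.09,-1,0,0,0,0,0]}}

```text
t: 31.78
eef_pos: [0.6217, 0.1012, 0.2926]
tool_rot: [-0.0, 0.166, 0.986, -0.0]
contact_force: [0.0, -0.7, 0.1]
gripper_width: 0.998
grasp_force: 0.0
```

{"api": "servo_tool", "payload": {"motion": [-0.09,-1,0,0,0,0,0,-0.09,-1,0,0,0,0,0,-0.09,-1,0,0,0,0,0,-0.09,-1,0,0,0,0,0,-0.09,-1,0,0,0,0,0]}}

```text
t: 32.4
eef_pos: [0.5978, 0.0046, 0.2925]
tool_rot: [0.0, 0.165, 0.986, 0.0]
contact_force: [-0.4, -0.3, -0.5]
gripper_width: 0.997
grasp_force: 0.0
```

{"api": "servo_tool", "payload": {"motion": [-0.09,-1,0,0,0,0,0,-0.09,-1,0,0,0,0,0,-0.09,-1,0,0,0,0,0,-0.09,-1,0,0,0,0,0,-0.09,-1,0,0,0,0,0]}}

```text
t: 33.02
eef_pos: [0.5737, -0.0929, 0.2925]
tool_rot: [0.0, 0.165, 0.986, 0.0]
contact_force: [-0.5, 0.8, 0.1]
gripper_width: 1.0
grasp_force: 0.0
```

{"api": "servo_tool", "payload": {"motion": [-0.09,-1,0,0,0,0,0,-0.09,-1,0,0,0,0,0,-0.09,-1,0,0,0,0,0,-0.09,-1,0,0,0,0,0,-0.09,-1,0,0,0,0,0]}}

```text
t: 33.65
eef_pos: [0.5496, -0.1904, 0.2925]
tool_rot: [0.0, 0.165, 0.986, -0.0]
contact_force: [-1.5, 0.0, 0.5]
gripper_width: 1.0
grasp_force: 0.0
```

{"api": "servo_tool", "payload": {"motion": [-0.09,-1,0,0,0,0,0,-0.09,-1,0,0,0,0,0,-0.09,-1,0,0,0,0,0,-0.09,-1,0,0,0,0,0,-0.09,-1,0,0,0,0,0]}}

```text
t: 34.28
eef_pos: [0.5255, -0.2878, 0.2925]
tool_rot: [-0.0, 0.165, 0.986, 0.0]
contact_force: [0.5, -0.4, 0.1]
gripper_width: 0.999
grasp_force: 0.0
```

{"api": "servo_tool", "payload": {"motion": [-0.09,-1,0,0,0,0,0,-0.09,-1,0,0,0,0,0,-0.09,-1,0,0,0,0,0,-0.09,-1,0,0,0,0,0,-0.09,-1,0,0,0,0,0]}}

```text
t: 34.9
eef_pos: [0.5015, -0.3853, 0.2925]
tool_rot: [0.0, 0.165, 0.986, 0.0]
contact_force: [0.0, 0.3, -0.6]
gripper_width: 1.0
grasp_force: 0.0
```

{"api": "servo_tool", "payload": {"motion": [-0.09,-1,0,0,0,0,0,0,-0.4,0,0,0,0,0,0,0,0,0,0,0,0,0,0,0,0,0,0,0]}}

```text
t: 35.4
eef_pos: [0.4949, -0.4102, 0.2923]
tool_rot: [-0.0, 0.165, 0.986, 0.0]
contact_force: [0.7, 0.3, -0.9]
gripper_width: 1.003
grasp_force: 0.0
```

Run:
```python
from h import *
o=bot.get_obs(); print(o["t"],o["eef_pos"].round(4),o["tool_rot"].round(4),o["q"].round(2))
k=cal("wrist"); im=shot("wrist","w7.png")
# red-brown mask
hs=cv2.cvtColor(im,cv2.COLOR_RGB2HSV); m=cv2.inRange(hs,(0,140,40),(9,255,255))
cs=max(cv2.findContours(m,cv2.RETR_EXTERNAL,cv2.CHAIN_APPROX_NONE)[0],key=cv2.contourArea); print(cv2.boundingRect(cs))
```

```text
35.4 [ 0.4949 -0.4102  0.2923] [-0.000e+00  1.646e-01  9.864e-01  4.000e-04] [ 0.13  0.5   0.66  1.68 -0.34  1.08  2.13]
(288, 154, 51, 135)
```

View pics/w7.png

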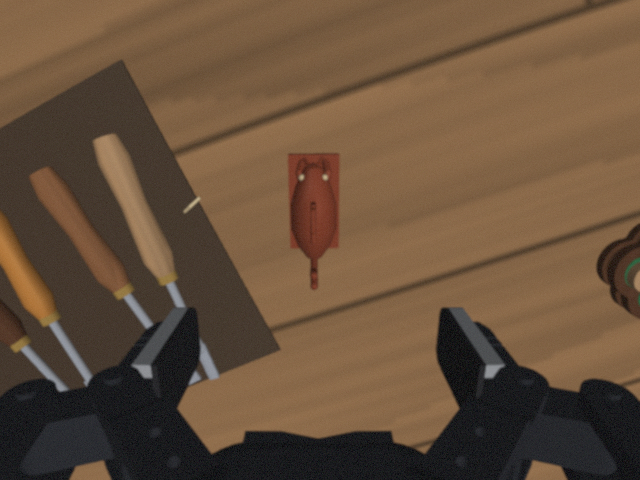

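The carp is square in the view, with foot corners (289,154), (339,154), (339,248), (289,248), tail toward the bottom.

Run:
```python
from h import *
k=cal("wrist")
P=np.array([ray(u,.01,k)[:2] for u in ((288.5,153.5),(339,153.5),(339,248),(289,248))]); print(P.round(4),P.mean(0).round(4))
e=P[1]-P[0]; f=P[2]-P[1]; print(np.hypot(*e),np.hypot(*f),np.degrees(np.arctan2(e[1],e[0])),np.degrees(np.arctan2(f[1],f[0])))
d=P.mean(0)-bot.get_obs()["eef_pos"][:2]; r=R.from_quat(bot.get_obs()["tool_rot"],scalar_first=True); print(r.inv().apply([*d,0])/.02, np.degrees(np.arctan2(*r.as_matrix()[[1,0],1])))
```

```text
[[ 0.4477 -0.4202]
 [ 0.4617 -0.3794]
 [ 0.5424 -0.4058]
 [ 0.5276 -0.4489]] [ 0.4949 -0.4136]
0.04307591183900833 0.08491466637465032 71.04800556530525 -18.096147236976748
[-5.04278914e-02 -1.64777662e-01 -1.22539221e-04] 71.068870944171
```

{"api": "servo_tool", "payload": {"motion": [-0.05,-0.17,0.6,0,0,0,0,0,0,1,0,0,0,0,0,0,1,0,0,0,0,0,0,1,0,0,0,0,0,0,1,0,0,0,0]}}

```text
t: 36.08
eef_pos: [0.494, -0.4144, 0.1986]
tool_rot: [-0.0, 0.165, 0.986, 0.0]
contact_force: [0.3, 0.8, -0.5]
gripper_width: 1.0
grasp_force: 0.0
```

{"api": "servo_tool", "payload": {"motion": [0,0,1,0,0,0,0,0,0,1,0,0,0,0,0,0,1,0,0,0,0,0,0,1,0,0,0,0,0,0,0.9,0,0,0,0]}}

```text
t: 36.7
eef_pos: [0.4942, -0.4145, 0.1011]
tool_rot: [-0.0, 0.165, 0.986, 0.0]
contact_force: [-0.0, 0.1, -0.9]
gripper_width: 0.998
grasp_force: 0.0
```

{"api": "servo_tool", "payload": {"motion": [0,0,0,0,0,0,0.3,0,0,0,0,0,0,1,0,0,0,0,0,0,1,0,0,0,0,0,0,1,0,0,0,0,0,0,1]}}

```text
t: 37.33
eef_pos: [0.4947, -0.415, 0.1035]
tool_rot: [0.001, 0.165, 0.986, -0.0]
contact_force: [-1.8, 1.1, 6.6]
gripper_width: 0.407
grasp_force: 40.0
```

{"api": "servo_tool", "payload": {"motion": [0,0,0,0,0,0,1,0,0,0,0,0,0,1,0,0,0,0,0,0,1]}}

```text
t: 37.7
eef_pos: [0.4947, -0.415, 0.1035]
tool_rot: [0.001, 0.165, 0.986, -0.0]
contact_force: [-0.6, 1.2, 6.3]
gripper_width: 0.407
grasp_force: 40.0
```

{"api": "servo_tool", "payload": {"motion": [0,0,-0.5,0,0,0,1,0,0,-1,0,0,0,1,0,0,-1,0,0,0,1,0,0,-1,0,0,0,1,0,0,-1,0,0,0,1]}}

```text
t: 38.33
eef_pos: [0.4943, -0.4147, 0.1943]
tool_rot: [0.0, 0.165, 0.986, -0.0]
contact_force: [0.5, 0.3, -0.7]
gripper_width: 0.408
grasp_force: 40.1
```

{"api": "servo_tool", "payload": {"motion": [0,0,-1,0,0,-0.6,1,0,0,-1,0,0,-0.5,1,0,0,-1,0,0,0,1,0,0,-0.5,0,0,0,1,0.14,1,0,0,0,0,1]}}

```text
t: 38.95
eef_pos: [0.4944, -0.3953, 0.2633]
tool_rot: [0.001, 0.085, 0.996, -0.001]
contact_force: [0.3, 0.3, -1.4]
gripper_width: 0.408
grasp_force: 40.1
```

{"api": "servo_tool", "payload": {"motion": [0.14,1,0,0,0,0,1,0.14,1,0,0,0,0,1,0.14,1,0,0,0,0,1,0.14,1,0,0,0,0,1,0.14,1,0,0,0,0,1]}}

```text
t: 39.58
eef_pos: [0.4976, -0.2917, 0.2623]
tool_rot: [-0.0, 0.083, 0.997, 0.0]
contact_force: [-0.0, 0.6, -1.1]
gripper_width: 0.406
grasp_force: 40.1
```

{"api": "servo_tool", "payload": {"motion": [0.14,1,0,0,0,0,1,0.14,1,0,0,0,0,1,0.14,1,0,0,0,0,1,0.14,1,0,0,0,0,1,0.14,1,0,0,0,0,1]}}

```text
t: 40.2
eef_pos: [0.5002, -0.1909, 0.2624]
tool_rot: [-0.0, 0.083, 0.997, 0.0]
contact_force: [-0.7, 0.2, -1.0]
gripper_width: 0.406
grasp_force: 40.1
```

{"api": "servo_tool", "payload": {"motion": [0.14,1,0,0,0,0,1,0.14,1,0,0,0,0,1,0.14,1,0,0,0,0,1,0.14,1,0,0,0,0,1,0.14,1,0,0,0,0,1]}}

```text
t: 40.83
eef_pos: [0.5027, -0.0901, 0.2624]
tool_rot: [-0.0, 0.083, 0.997, 0.0]
contact_force: [-1.0, 0.5, -0.9]
gripper_width: 0.404
grasp_force: 40.1
```

{"api": "servo_tool", "payload": {"motion": [0.14,1,0,0,0,0,1,0.14,1,0,0,0,0,1,0.14,1,0,0,0,0,1,0.14,1,0,0,0,0,1,0.14,1,0,0,0,0,1]}}

```text
t: 41.45
eef_pos: [0.5054, 0.0107, 0.2624]
tool_rot: [-0.0, 0.083, 0.997, 0.0]
contact_force: [-0.3, -0.3, -0.9]
gripper_width: 0.408
grasp_force: 40.1
```

{"api": "servo_tool", "payload": {"motion": [0.15,1,0,0,0,0,1,0.15,1,0,0,0,0,1,0.15,1,0,0,0,0,1,0.15,1,0,0,0,0,1,0.15,1,0,0,0,0,1]}}

```text
t: 42.08
eef_pos: [0.5072, 0.1117, 0.2624]
tool_rot: [-0.0, 0.083, 0.997, 0.0]
contact_force: [-0.1, 0.4, -1.0]
gripper_width: 0.406
grasp_force: 40.1
```

{"api": "servo_tool", "payload": {"motion": [0.15,1,0,0,0,0,1,0.15,1,0,0,0,0,1,0.15,1,0,0,0,0,1,0.15,1,0,0,0,0,1,0.15,1,0,0,0,0,1]}}

```text
t: 42.7
eef_pos: [0.5097, 0.2129, 0.2625]
tool_rot: [0.0, 0.083, 0.997, -0.0]
contact_force: [-0.2, -0.5, -1.9]
gripper_width: 0.401
grasp_force: 40.1
```

{"api": "servo_tool", "payload": {"motion": [0.15,1,0,0,0,0,1,0.15,1,0,0,0,0,1,0.15,1,0,0,0,0,1,0.15,1,0,0,0,0,1,0.15,1,0,0,0,0,1]}}

```text
t: 43.32
eef_pos: [0.5114, 0.314, 0.2624]
tool_rot: [-0.0, 0.083, 0.997, -0.0]
contact_force: [-0.9, 0.2, -1.3]
gripper_width: 0.406
grasp_force: 40.1
```

{"api": "servo_tool", "payload": {"motion": [0.15,1,0,0,0,0,1,0.15,1,0,0,0,0,1,0.15,1,0,0,0,0,1,0.15,1,0,0,0,0,1,0.15,1,0,0,0,0,1]}}

```text
t: 43.95
eef_pos: [0.5133, 0.4151, 0.2625]
tool_rot: [0.0, 0.083, 0.997, 0.0]
contact_force: [0.2, 1.0, -0.7]
gripper_width: 0.4
grasp_force: 40.1
```

{"api": "servo_tool", "payload": {"motion": [0.15,0.9,0.5,0,0,0,1,0,0,1,0,0,0,1,0,0,1,0,0,0,1,0,0,0.6,0,0,0,1,0,0,0,0,0,0,1]}}

```text
t: 44.58
eef_pos: [0.513, 0.4308, 0.199]
tool_rot: [-0.001, 0.084, 0.996, -0.001]
contact_force: [-0.3, -0.3, -1.4]
gripper_width: 0.406
grasp_force: 40.1
```

Run:
```python
from h import *
o=bot.get_obs(); print(o["t"],o["eef_pos"].round(4),o["tool_rot"].round(4),o["q"].round(2))
k=cal("wrist"); im=shot("wrist","w8.png"); greens(im,k,100)
```

```text
44.575 [0.513  0.4308 0.199 ] [-8.000e-04  8.380e-02  9.965e-01 -1.100e-03] [-1.05  0.6   0.38  1.68 -0.26  0.92  0.83]
pad [0.4784 0.4487] rect [0.507  0.4422] [0.0497 0.0835] 81.1 4fold 11.6
```

View pics/w8.png

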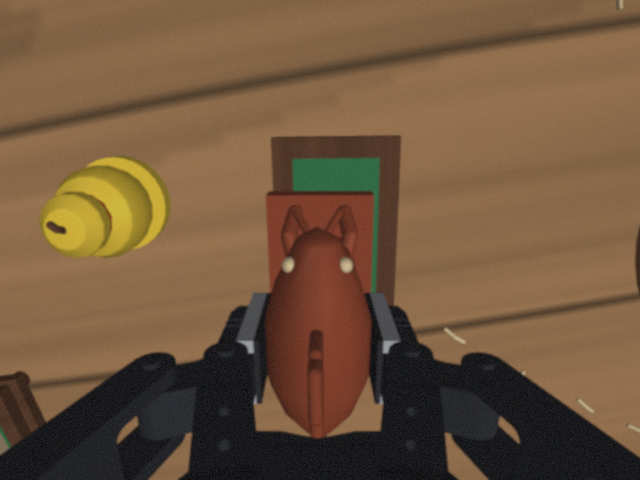

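The carp is upright and parallel to the pad, needing about 10 mm +y. Shifting it, lowering partly, then checking.

{"api": "servo_tool", "payload": {"motion": [0.22,0.48,0,0,0,0,1,0,0,0.8,0,0,0,1,0,0,0.8,0,0,0,1,0,0,0.4,0,0,0,1,0,0,0,0,0,0,1]}}

```text
t: 45.25
eef_pos: [0.5102, 0.4415, 0.1592]
tool_rot: [-0.001, 0.083, 0.997, -0.001]
contact_force: [-0.3, 0.3, -0.4]
gripper_width: 0.4
grasp_force: 40.1
```

{"api": "servo_tool", "payload": {"motion": [0,0,0,0,0,0,1,0,0,0,0,0,0,1]}}

```text
t: 45.5
eef_pos: [0.5109, 0.4423, 0.1611]
tool_rot: [0.0, 0.083, 0.997, 0.0]
contact_force: [0.0, 0.0, -1.4]
gripper_width: 0.406
grasp_force: 40.1
```

Position is good (pad ≈ 0.510, 0.441). Lowering to about 0.1355.

{"api": "servo_tool", "payload": {"motion": [0.03,-0.05,0.6,0,0,0,1,0,0,0.45,0,0,0,1,0,0,0.15,0,0,0,1,0,0,0,0,0,0,1,0,0,0,0,0,0,1]}}

```text
t: 46.12
eef_pos: [0.51, 0.4413, 0.1366]
tool_rot: [0.0, 0.083, 0.997, 0.0]
contact_force: [0.8, -0.9, -1.3]
gripper_width: 0.408
grasp_force: 40.1
```

{"api": "servo_tool", "payload": {"motion": [0,0,0.06,0,0,0,1,0,0,0.03,0,0,0,1,0,0,0,0,0,0,1]}}

```text
t: 46.5
eef_pos: [0.51, 0.4415, 0.1355]
tool_rot: [0.0, 0.083, 0.997, 0.0]
contact_force: [-0.7, -0.0, 4.8]
gripper_width: 0.41
grasp_force: 40.7
```

{"api": "servo_tool", "payload": {"motion": [0,0,0,0,0,0,0.5,0,0,0,0,0,0,0,0,0,0,0,0,0,0,0,0,0,0,0,0,0,0,0,-1,0,0,0,0]}}

```text
t: 47.12
eef_pos: [0.5089, 0.4406, 0.1538]
tool_rot: [-0.001, 0.083, 0.997, -0.001]
contact_force: [0.6, 0.9, -0.1]
gripper_width: 1.002
grasp_force: 0.0
```

{"api": "servo_tool", "payload": {"motion": [0,0,-1,0,0,0,0,0,0,-1,0,0,0,0,0,0,-1,0,0,0,0,0,0,-1,0,0,0,0,0,0,-1,0,0,0,0]}}

```text
t: 47.75
eef_pos: [0.5097, 0.4413, 0.2562]
tool_rot: [0.0, 0.083, 0.997, 0.0]
contact_force: [0.1, -0.7, -0.3]
gripper_width: 1.0
grasp_force: 0.0
```

{"api": "servo_tool", "payload": {"motion": [0,0,-1,0,0,0,0,0.5,0.8,-1,0,0,0,0,0.5,0.8,-1,0,0,0,0,0,0,0,0,0,0,0,0,0,0,0,0,0,0]}}

```text
t: 48.38
eef_pos: [0.4956, 0.475, 0.314]
tool_rot: [-0.0, 0.084, 0.996, -0.001]
contact_force: [0.5, 0.0, -0.9]
gripper_width: 1.001
grasp_force: 0.0
```

Run:
```python
from h import *
im=shot("top","top2.png"); s=shot("scene","scene2.png")
a=cv2.resize(im[120:370,100:420],(800,600) and None,fx=1.6,fy=1.6,interpolation=cv2.INTER_CUBIC)
b=cv2.resize(s[120:340,250:490],None,fx=1.1,fy=1.1,interpolation=cv2.INTER_CUBIC)
c=np.zeros((400,512+b.shape[1],3),np.uint8); c[:a.shape[0],:512]=a; c[:b.shape[0],512:]=b
cv2.imwrite("pics/fin.png",c[:,:,::-1])
k=cal("top")
for n,z in dict(gourd_center=.072,pagoda_center=.077,carp_center=.0765,elder_center=.077,wax_tin_center=.03,whetstone_center=.02).items():
    print(n,[(np.round(d["uv"]),round(d["p"],2),ray(d["uv"],z,k)[:2].round(3)) for d in bot.boxes_of("top",n)][:2])
```

```text
gourd_center [(array([169., 354.]), 0.97, array([0.285, 0.337])), (array([279., 279.]), 0.88, array([0.455, 0.092]))]
pagoda_center [(array([261., 206.]), 0.86, array([0.625, 0.136]))]
carp_center []
elder_center [(array([377., 197.]), 0.9, array([ 0.649, -0.136]))]
wax_tin_center [(array([280., 283.]), 0.75, array([0.447, 0.093]))]
whetstone_center [(array([303., 154.]), 0.85, array([0.769, 0.041])), (array([259., 206.]), 0.54, array([0.637, 0.149]))]
```

View pics/fin.png

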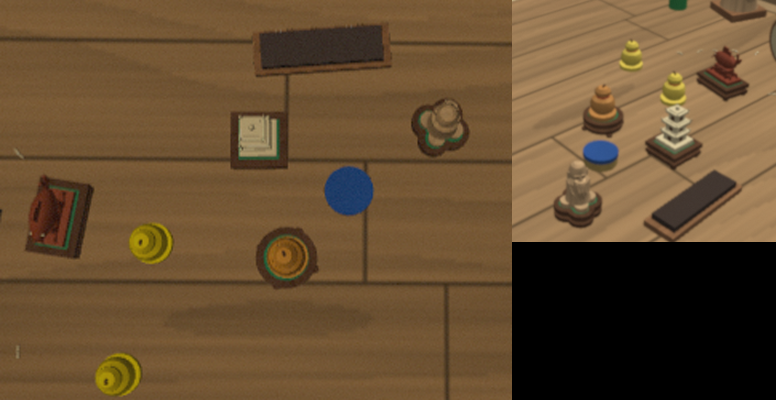

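All four carvings stand upright and centred with even green margins: carp (58,215), pagoda (258,137), gourd (286,257), elder (441,125). The tin and whetstone are where they were.

```bash
python3 -c "
from station import bot
print(bot.hand_in())"
```

```text
the job is handed in; nothing more can be done
None
```

All four carvings are on their matching stands, upright, centred and lined up in the final camera views, with the wax tin and whetstone left in place; the job was handed in at about 49 s of the 128 s, and no verdict came back.

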